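# Take the ring mounts out of the security stand and lock it

### The job

Get the rings ready for a client: clear the ring boxes off the navy viewing pad into the wooden box tray, flat on its floor, and take every ring mount out of the guarded security stand, turning each so that its foot passes through its slot, and stand it upright on the viewing pad. When every mount is on the pad, slide the shutter of the stand fully forward over the slots, and then turn the lock collar so that its red pointer stands at the green locked mark. Leave the other things on the desk where they are.

Things in the scene. Friction and masses are not known exactly. Their poses are not given: they have to be found in the camera images.
- emerald_mid (a point): Loose ring mount, green stone, 140 g, heavy foot, 56 mm tall (plus look-only ring, 21 mm). Foot 56x20x8 mm, round neck 12 mm thick, 22 high, flat cream head 40x14x26 to hold. Point on the upright axis half-way up: 28 above the foot's underside, 15 below the head's centre. Own z up; own x along the long side of foot and head alike (half a turn is the same). May be absent.
- ruby_mid (a point): Loose ring mount, red stone, 140 g, heavy foot, 56 mm tall (plus look-only ring, 21 mm). Foot 56x20x8 mm, round neck 12 mm thick, 22 high, flat cream head 40x14x26 to hold. Point on the upright axis half-way up: 28 above the foot's underside, 15 below the head's centre. Own z up; own x along the long side of foot and head alike (half a turn is the same). May be absent.
- sapphire_mid (a point): Loose ring mount, blue stone, 140 g, heavy foot, 56 mm tall (plus look-only ring, 21 mm). Foot 56x20x8 mm, round neck 12 mm thick, 22 high, flat cream head 40x14x26 to hold. Point on the upright axis half-way up: 28 above the foot's underside, 15 below the head's centre. Own z up; own x along the long side of foot and head alike (half a turn is the same). May be absent.
- pearl_mid (a point): Loose ring mount, white stone, 140 g, heavy foot, 56 mm tall (plus look-only ring, 21 mm). Foot 56x20x8 mm, round neck 12 mm thick, 22 high, flat cream head 40x14x26 to hold. Point on the upright axis half-way up: 28 above the foot's underside, 15 below the head's centre. Own z up; own x along the long side of foot and head alike (half a turn is the same). May be absent.
- red_box_mid (a point): Closed dark red ring box with a gold seam, loose, 70 g, 45 x 45 x 38 mm tall; point at its centre, own z up. May be absent.
- grey_box_mid (a point): Closed grey ring box with a gold seam, loose, 70 g, 45 x 45 x 38 mm tall; point at its centre, own z up. May be absent.
- stand: Fixed taupe security stand: own y -205 to +150 mm, own x -75 (front, toward the robot) to +95. Origin on the table, z up. Aluminium guard plate 4 mm thick, top 26 mm above the table, with four slots. Mounts stand on its inner floor, 5 mm above the table, foot under the plate and across the slot, 9 mm free above it: it can be turned there and comes up only along the slot.
- slot0 (a point): Centre of guard slot 0 at the plate's top face (26 mm above the table). Slot 64 mm along the stand's own x, 27 mm along its own y; slots are 70 mm apart along the stand's y. Site axes are the stand's.
- slot1 (a point): Centre of guard slot 1 at the plate's top face (26 mm above the table). Slot 64 mm along the stand's own x, 27 mm along its own y; slots are 70 mm apart along the stand's y. Site axes are the stand's.
- slot2 (a point): Centre of guard slot 2 at the plate's top face (26 mm above the table). Slot 64 mm along the stand's own x, 27 mm along its own y; slots are 70 mm apart along the stand's y. Site axes are the stand's.
- slot3 (a point): Centre of guard slot 3 at the plate's top face (26 mm above the table). Slot 64 mm along the stand's own x, 27 mm along its own y; slots are 70 mm apart along the stand's y. Site axes are the stand's.
- shutter (a joint): Sliding shutter of the stand, in m: 0 = back, open; 0.075 = fully forward (toward the stand's front, own -x), all slots covered. Friction about 2 N, stays where left. It runs 1 mm above the guard plate; a mount still in a slot blocks it.
- shutter_grip (a point): Point on the brass handle bar of the shutter, 53 mm above the table. The bar is 12 mm thick (stand's x), 60 mm long (stand's y), from 31 to 62 mm above the table, standing on the dark shutter plate (80 x 270 mm, top 31 mm above the table). Axes are the stand's.
- collar (a joint): Steel lock collar at the stand's -y end, in rad, growing counter-clockwise seen from above: 0 = its red pointer at the red open mark (toward the stand's front); 1.571 = pointer at the green locked mark (toward the stand's -y end), where its dark tongue lies over the shutter's edge. Turns on past the mark up to 1.9; friction about 0.04 N m, stays where left.
- collar_grip (a point): Point on the turning axis of the lock collar, on its grip bar, 53 mm above the table. The bar is 12 mm thick, 46 mm long and reaches from 33 to 65 mm above the table, on a disc 48 mm across. Own x runs along the bar, away from the red pointer; the pointer is at the own -x end.
- pad_top (a point): Centre of the top face of the fixed navy viewing pad: 170 mm (own x) x 200 mm (own y), 8 mm thick, flat, no rim. Own z up.
- tray_in (a point): Centre of the inner floor (4 mm above the table) of the fixed dark wooden box tray: inside 82 mm (own x) x 142 mm (own y), rim 9 mm above the table, walls 4 mm. Own z up.
- loupe: Bystander, loose: black loupe with steel cover, 14 mm high; origin at its underside. Not part of the job.
- gold_bowl: Bystander, loose: small gold bowl, 35 mm high; origin at its underside. Not part of the job.
- cleaner: Bystander, loose: amber bottle, 110 mm tall; origin at its underside. Not part of the job.
- wax_jar: Bystander, loose: glass jar with brass cap, 50 mm tall; origin at its underside. Not part of the job.
- calculator: Bystander, loose: black calculator, 10 mm thick; origin at its underside. Not part of the job.
- mandrel: Bystander, loose: aluminium ring mandrel, 100 mm tall; origin at its underside. Not part of the job.

How it is judged:
By the outcome, as a careful person would: the job done as asked, in the order asked, and still so for the second after the job is handed in, with the robot touching nothing.
Of emerald, ruby, sapphire, pearl only 3 to 4 are there at a start; the rules pass over those that are not, and their reading is None.
Of red_box, grey_box only 1 to 2 are there at a start; the rules pass over those that are not, and their reading is None.
At some moment in a run one of red_box, grey_box may be knocked a few centimetres aside while the robot is not near it.
Once in a run the grip may slacken for a moment while it holds something.
It also fails if it takes over 210 s, if anything falls off the work surface, if the arm or the gripper's body presses on something with over 40 N, if the wrist force passes 120 N, or if a joint passes its speed limit or range.

### The arm

A 6-joint arm with a two-finger parallel gripper is mounted at the origin on the work surface. World frame = base frame: x ahead of the robot, y to its left, z up, the work surface at z = 0. Lengths are in m, angles in rad, forces in N, time in s.
With the tool pointing down it reaches from about 0.3 to 0.85 m from the base axis. Payload 4.2 kg.
Tool frame: the origin (TCP) lies at the very end of the fingers, on their centre line; the grasp point (between the pads) lies ctrl.grasp_offset behind it (ctrl.grasp_offset is the distance from the TCP to the grasp point, in m); z points along the fingers, y is the line along which they close (so a half turn about z gives the same grasp; the last joint's range is limited). The gripper opens to 91 mm and grips with 3 to 60 N. Pads are 32 mm wide; open, the fingers measure 118 mm over their backs; the gripper's body (76 mm by 178 mm) begins 60 mm behind the grasp point.
Start: joints at [-1.299, 0.32, 1.565, -0, 1.257, -0.02], TCP at [0.165, -0.551, 0.214] pointing down, gripper open.
Joint ranges: [-3.11, 3.11], [-0.84, 2.01], [0.21, 2.61], [-1.34, 4.49], [0.05, 2.63], [-2.56, 2.56]. Speed limits (rad/s): [2.57, 2.57, 3.14, 3.14, 3.14, 3.14].

### API

Orientations are given as a 3x3 rotation matrix whose columns are the frame's x, y, z axes.
In Python, from workcell import read_state, vision, job, spotter, ctrl gives the robot as it stands. The module is installed in compiled form; this text tells all that it offers.
- The arm moves only by the tool step_arm, never from a script. Its argument "steps" is one flat list of numbers, 7 for each row, row after row: the opening, from 0 (shut) to 1 (fully open), then the shift along the world's x, y, z in units of 25 mm (1.0 is 25 mm), then the turn, a rotation vector about the world's x, y, z in units of 5 degrees (1.0 is 5 degrees). In form: [jaw, tx, ty, tz, wx, wy, wz, jaw, tx, ty, tz, wx, wy, wz, ...]. A call has 1 to 20 rows; each row is the pose to reach, as a shift and turn from the pose commanded when the call began; what a row does not reach only later rows make up. A row lasts 1/10 s, in which the tool goes at most 50 mm and 8.59 degrees, less where a joint would pass 70% of its speed; a pose out of reach is approached as far as the arm can. A call with a gripper value outside its range is refused whole. The fingers move at their own pace and stop on an object; "newtons" is the grip in N (left out, the last holds). Time passes only in rows, so rows that repeat a pose let the fingers close. It gives the time, the measured TCP pose, the force, the opening and the grip force at its end, in the units of the state.
- read_state(): the state, without advancing time (a new reading comes with each control period).
- vision.read_camera(name): name is "side" or "top" or "wrist"; returns (picture, depth): 480x640x3 uint8, blue, green, red; 480x640 float32, m along the optical axis (not along the pixel's ray), 0 where there is no reading.
- vision.get_calibration(name): a dict with "intrinsics" (3x3 intrinsics, pixels), "origin" and "rotation" of the camera in the world. Camera axes: x right, y up, looking along -z (the intrinsics and any distortion apply to the point x, -y, -z); pixel columns grow to the right and rows downward; lengths in m; the calibration is good to about 2 mm. A picture is of the moment at which its call begins: read the wrist's pose just before it. get_calibration takes no time and is no camera call; for the wrist camera it gives the pose at the moment of the call.
- job.hand_in(): hands the job in; it is judged then, once.
Trained networks look in the newest picture that a camera, given by its name, has taken for a name from the list of things; names that differ only in an ending like _2 or _b are one class to them, and where a whole thing is asked for, a point or a joint stands for the part that bears it (a point fixed in the world has none). Each returns a list of dicts, best first, with "p" (0 to 1); they miss things now and then, are a little off and sometimes report something else, mostly with a low value. They report only what shows in the picture. A call takes as long as a camera call.
- spotter.recognise(camera, target): "position" ([column, row] in pixels, amid what is visible of it).
- spotter.spot_point(camera, target): "position" ([column, row] in pixels: a listed point, or the origin of a listed thing).
The state is a dict: "clock": time; "joints": joint angles; "qd": joint speeds; "effort": joint torques, N m; "position": TCP position; "tool_rot": TCP orientation; "contact_force": force on the tool from outside, world axes, zero at the start; "wrist_torque": the same for the moment, N m; "grip_width": finger opening in m; "finger_force": force on a finger pad.
Only numpy, scipy, OpenCV 4.12 (cv2) and the standard library are available. Lean on these libraries where they do the work, as an engineer would, in place of code of your own. Each camera call takes 0.05 s, during which the arm holds its last target. There are 200 camera calls.

## Working session

There is one attempt and no reset: what is moved stays moved. The work goes in short steps, Python scripts to look and compute and a tool call to move; the robot and the scene stay as the last step left them, time stands still between calls to the robot, and variables do not carry over. Pictures are saved under pics/ and viewed, at most 14 in all, crops included, and the job is handed in when it is done.

Besides the shell and the picture viewer there is one more tool, called after "Request:" by a JSON object that holds its "op" and its "data", one argument or row to a line. step_arm: Moves the arm, as the interface text tells. Its arguments: {"type":"object","properties":{"steps":{"type":"array","items":{"type":"number"}},"newtons":{"type":"number"}},"required":["steps"]}

```bash
mkdir -p pics
cat > h.py <<'E'
import numpy as np, cv2
from workcell import read_state, vision, job, spotter, ctrl
def cal(c):
    k=vision.get_calibration(c); return np.array(k["intrinsics"]),np.array(k["origin"]),np.array(k["rotation"]),k
def ray(c,px,k=None):
    K,o,R,_=k or cal(c)
    d=np.linalg.inv(K)@[px[0],px[1],1.]; return o,R@(d*[1,-1,-1])
def atz(c,px,z,k=None):
    o,d=ray(c,px,k); return o+d*(z-o[2])/d[2]
def proj(c,P,k=None):
    K,o,R,_=k or cal(c)
    q=R.T@(np.array(P)-o); q=K@(q*[1,-1,-1]); return q[:2]/q[2]
def cloud(c,dep,k=None):
    K,o,R,_=k or cal(c)
    v,u=np.mgrid[:480,:640]; d=np.stack([(u-K[0,2])/K[0,0],-(v-K[1,2])/K[1,1],-np.ones(u.shape)],-1)*dep[...,None]
    return d@R.T+o
E
python3 - <<'E'
from h import *
print(cal("top")[3].keys(), ctrl.grasp_offset)
for c in("top","side"):
    p,d=vision.read_camera(c); cv2.imwrite(f"pics/{c}0.png",p); np.savez(f"{c}0.npz",p=p,d=d)
    print(c,cal(c)[1],cal(c)[0].tolist())
    if c=="top":
      for n,z in dict(emerald_mid=.033,ruby_mid=.033,sapphire_mid=.033,pearl_mid=.033,red_box_mid=.027,grey_box_mid=.027,slot0=.026,slot3=.026,shutter_grip=.053,collar_grip=.053,pad_top=.008,tray_in=.004).items():
        r=spotter.spot_point(c,n)
        print(n,[(round(x["p"],2),np.round(x["position"]).tolist(),np.round(atz(c,x["position"],z)[:2],3).tolist()) for x in r[:2]])
E
```

```text
dict_keys(['intrinsics', 'origin', 'rotation']) 0.0188
top [ 0.50168686 -0.04589553  1.3460431 ] [[498.2703112155793, 0.0, 316.2289764184683], [0.0, 498.2703112155793, 239.9749554098904], [0.0, 0.0, 1.0]]
emerald_mid [(0.59, [217.0, 226.0], [0.621, 0.213]), (0.45, [207.0, 260.0], [0.532, 0.241])]
ruby_mid [(0.6, [255.0, 257.0], [0.536, 0.114]), (0.46, [178.0, 259.0], [0.534, 0.316])]
sapphire_mid [(0.61, [174.0, 252.0], [0.553, 0.329])]
pearl_mid []
red_box_mid []
grey_box_mid [(0.77, [374.0, 284.0], [0.462, -0.199]), (0.45, [180.0, 258.0], [0.538, 0.315])]
slot0 [(0.83, [206.0, 258.0], [0.536, 0.246]), (0.8, [181.0, 257.0], [0.54, 0.313])]
slot3 [(0.83, [206.0, 258.0], [0.536, 0.246]), (0.8, [181.0, 257.0], [0.54, 0.313])]
shutter_grip [(0.86, [217.0, 227.0], [0.617, 0.211])]
collar_grip [(0.51, [282.0, 262.0], [0.522, 0.043])]
pad_top [(0.62, [394.0, 280.0], [0.47, -0.253])]
tray_in [(0.97, [339.0, 206.0], [0.671, -0.11]), (0.56, [219.0, 245.0], [0.572, 0.215])]
side [0.56357519 0.69063847 0.82681527] [[449.7902333237215, 0.0, 330.426385783209], [0.0, 449.7902333237215, 237.68143948979673], [0.0, 0.0, 1.0]]
```

```bash
ls . pics
```

```text
.:
h.py
pics
side0.npz
top0.npz

pics:
side0.png
top0.png
```

Run:
```python
import cv2
p=cv2.imread("pics/top0.png")[130:370,130:460]; cv2.imwrite("pics/top0c.png",cv2.resize(p,(792,576),interpolation=cv2.INTER_CUBIC))
```

```text
(no output)
```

View pics/top0c.png

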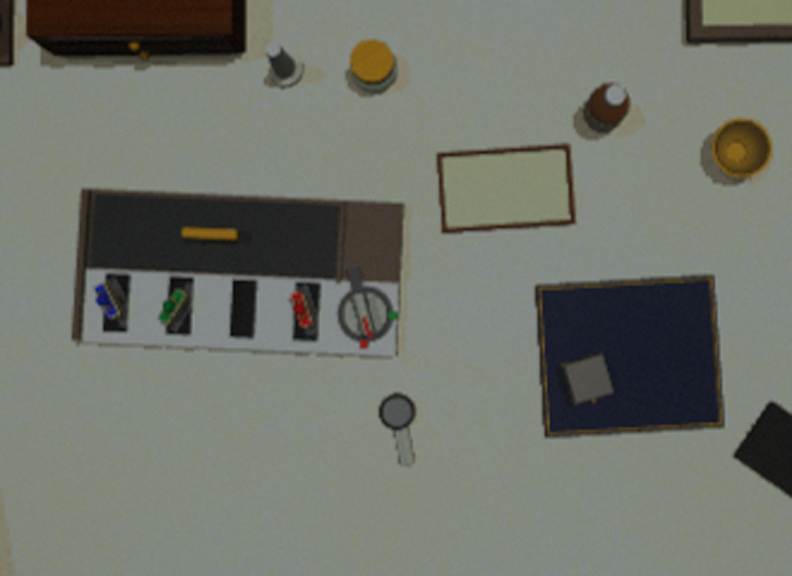

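View pics/side0.png

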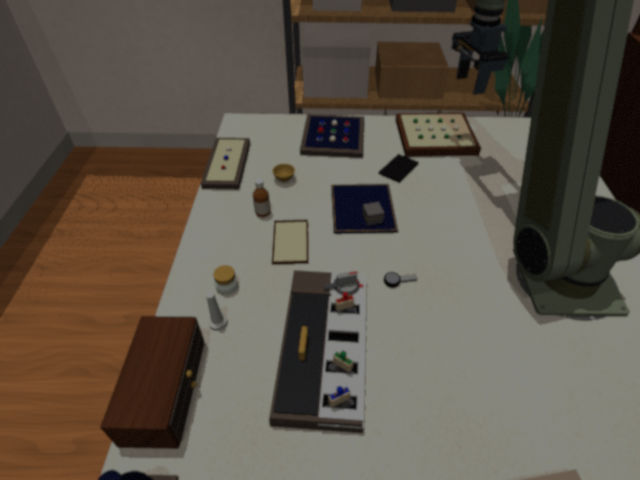

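The pictures show the sapphire, emerald and ruby mounts (crop ~(110,300), (177,305), (303,308)), slot 2 empty, one grey box on the pad at (587,380), and the tray at (506,187). The shutter is open, and the collar pointer is at the red mark.

```bash
cat >> h.py <<'E'
def rect(P):
    (c,s,a)=cv2.minAreaRect((P[:,:2]*1000).astype(np.float32)); return np.round(c,1),np.round(s,1),round(a,1)
E
python3 - <<'E'
from h import *
Z=np.load("top0.npz"); C=cloud("top",Z["d"]); p=Z["p"]; S=np.load("side0.npz"); D=cloud("side",S["d"])
def pts(C,x0,x1,y0,y1,z0,z1):
    m=(C[...,0]>x0)&(C[...,0]<x1)&(C[...,1]>y0)&(C[...,1]<y1)&(C[...,2]>z0)&(C[...,2]<z1); return C[m]
for nm,CC in(("top",C),("side",D)):
  print(nm,"table z",np.median(pts(CC,.3,.4,-.1,.2,-.02,.02)[:,2]),np.std(pts(CC,.3,.4,-.1,.2,-.02,.02)[:,2]))
  B=pts(CC,.40,.54,-.32,-.15,.025,.08); print("box",len(B),rect(B),np.median(B[:,2]))
  for n,y in dict(s=.32,e=.245,r=.11).items():
    B=pts(CC,.48,.58,y-.035,y+.035,.042,.1); print(n,len(B),rect(B),B.mean(0),B[:,2].max())
  B=pts(CC,.57,.66,.1,.3,.05,.08); print("bar",len(B),rect(B))
  B=pts(CC,.48,.56,.0,.08,.05,.09); print("collar",len(B),rect(B))
# corners
f=lambda u,v,z:np.round(atz("top",(130+u/2.4,130+v/2.4),z)*1000,1)[:2]
for q in((404,203),(397,355),(75,341),(83,190)):print("stand",f(*q,.026))
for q in((538,286),(712,276),(722,424),(547,436)):print("pad",f(*q,.008))
for q in((438,154),(570,145),(575,221),(444,231)):print("tray",f(*q,.009))
for q in((115,303),(179,306),(243,308),(306,311)):print("slot",f(*q,.026))
E
```

```text
top table z 0.0016323173221546305 0.0030567791114850407
box 316 (array([ 453.3, -198.7]), array([47.1, 46.1]), 15.5) 0.04732343712781539
s 116 (array([557.3, 327. ]), array([67.4, 17. ]), 36.0) [0.54606641 0.31745635 0.06354916] 0.0852828509439083
e 109 (array([539. , 248.8]), array([14.5, 39.6]), 58.5) [0.53857482 0.24718414 0.06388846] 0.08843061053803969
r 92 (array([533.9, 110. ]), array([40.3, 14.1]), 18.3) [0.53351923 0.10902738 0.06573261] 0.08744774838917846
bar 117 (array([617.1, 207.9]), array([59.3, 12.6]), 85.4)
collar 87 (array([528.2,  43.9]), array([45.1, 12.3]), 14.2)
side table z 0.0006344845353150053 0.002129914061441739
box 317 (array([ 452.7, -197.1]), array([46.5, 49.1]), 16.7) 0.04535799027231857
s 268 (array([543.6, 321. ]), array([40.3, 14.9]), 26.6) [0.54397665 0.32425093 0.06122653] 0.08453734679098035
e 251 (array([537. , 250.9]), array([14., 40.]), 56.5) [0.53684916 0.25406344 0.06037586] 0.08250340066960515
r 217 (array([531.8, 112.6]), array([39.9, 14.5]), 14.6) [0.531986   0.11479458 0.06007242] 0.08335206616143986
bar 187 (array([614.8, 210.5]), array([60.3, 12.2]), 86.2)
collar 161 (array([525.1,  45.8]), array([47.1, 13.2]), 17.3)
stand [ 6.484e+02 -6.000e-01]
stand [480.4   9.2]
stand [501.  363.7]
stand [668.2 355.4]
pad [ 554.8 -148.8]
pad [ 563.1 -344. ]
pad [ 398.3 -350.5]
pad [ 387.9 -155.6]
tray [705.2 -39. ]
tray [ 713.2 -187.9]
tray [ 627.2 -191.7]
tray [618.1 -44.5]
slot [542.2 319.7]
slot [537.9 249.1]
slot [534.6 178.5]
slot [530.3 109. ]
```

Run:
```python
from h import *
s=read_state(); print(np.round(s["tool_rot"],3),s["position"],s["grip_width"],s["clock"])
```

```text
[[ 0.958  0.288  0.   ]
 [ 0.288 -0.958 -0.   ]
 [ 0.     0.    -1.   ]] [ 0.16543101 -0.55072677  0.21404489] 0.09111275154157156 0.7
```

Request:
{"op": "step_arm", "data": {
  "steps": [1,11.5,14.1,-2,0,0,0,1,11.5,14.1,-2,0,0,0,1,11.5,14.1,-2,0,0,0,1,11.5,14.1,-2,0,0,0,1,11.5,14.1,-2,0,0,0,1,11.5,14.1,-2,0,0,0,1,11.5,14.1,-2,0,0,0,1,11.5,14.1,-2,0,0,0,1,11.5,14.1,-2,0,0,0,1,11.5,14.1,-2,0,0,0,1,11.5,14.1,-2,0,0,0,1,11.5,14.1,-2,0,0,0],
  "newtons": 20
}}

```text
clock: 1.9
position: [0.4524, -0.1989, 0.1641]
tool_rot: [[0.958, 0.287, -0.0], [0.287, -0.958, -0.001], [-0.001, 0.001, -1.0]]
contact_force: [-0.6, -0.4, 0.1]
grip_width: 0.0913
finger_force: 0.0
```

Run:
```python
from h import *
k=cal("wrist"); p,d=vision.read_camera("wrist"); C=cloud("wrist",d,k); cv2.imwrite("pics/w1.png",p)
m=(C[...,2]>.03)&(C[...,2]<.07)&(abs(C[...,0]-.45)<.1)&(abs(C[...,1]+.2)<.1)&(d>.05); print(m.sum(),rect(C[m]),np.median(C[m][:,2]))
print(read_state()["position"],k[1])
```

```text
2520 (array([ 451.2, -197. ]), array([50. , 44.8]), 15.6) 0.04682891865487529
[ 0.45221573 -0.19931512  0.16414573] [ 0.52372235 -0.17701797  0.33584465]
```

Request:
{"op": "step_arm", "data": {
  "steps": [1,0,0,-5.9,0,0,0,1,0,0,-5.9,0,0,0,1,0,0,-5.9,0,0,0,1,0,0,-5.9,0,0,0,0.4,0,0,-5.9,0,0,0,0.4,0,0,-5.9,0,0,0,0.4,0,0,-5.9,0,0,0,0.4,0,0,-5.9,0,0,0,0.4,0,0,-5.9,0,0,0,0.4,0,0,-5.9,0,0,0,0.4,0,0,-2.9,0,0,0,0.4,0,0,-2.9,0,0,0,0.4,0,0,-2.9,0,0,0]
}}

```text
clock: 3.25
position: [0.4554, -0.1992, 0.0949]
tool_rot: [[0.958, 0.288, 0.007], [0.288, -0.958, -0.003], [0.006, 0.005, -1.0]]
contact_force: [0.3, 0.2, -1.1]
grip_width: 0.0449
finger_force: 20.0
```

Request:
{"op": "step_arm", "data": {
  "steps": [0.4,8.5,3.3,0,0,0,-2.7,0.4,8.5,3.3,0,0,0,-2.7,0.4,8.5,3.3,0,0,0,-2.7,0.4,8.5,3.3,0,0,0,-2.7,0.4,8.5,3.3,0,0,0,-2.7,0.4,8.5,3.3,0,0,0,-2.7,0.4,8.5,3.3,0,0,0,-2.7]
}}

```text
clock: 3.95
position: [0.6642, -0.1152, 0.0893]
tool_rot: [[0.998, 0.057, -0.004], [0.057, -0.998, 0.0], [-0.004, -0.001, -1.0]]
contact_force: [0.3, -0.6, -0.1]
grip_width: 0.0449
finger_force: 20.0
```

Run:
```python
from h import *
s=read_state(); print(s["position"],s["grip_width"],s["finger_force"],s["contact_force"])
k=cal("wrist"); p,d=vision.read_camera("wrist"); cv2.imwrite("pics/w2.png",p)
```

```text
[ 0.6642319  -0.11521361  0.08932747] 0.04491974962859901 19.997645616531372 [ 0.27948484 -0.63274898 -0.0944251 ]
```

View pics/w2.png

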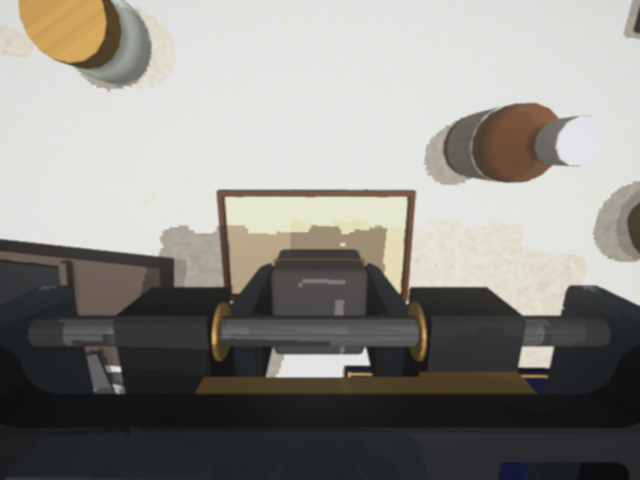

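The box is held square over the tray (tray corners at (218,190) and (415,190)), and the bottle is clear of it. I'll lower and release.

Request:
{"op": "step_arm", "data": {
  "steps": [0.4,0,0,-2,0,0,0,0.4,0,0,-3,0,0,0,0.4,0,0,-3,0,0,0,0.4,0,0,-3,0,0,0,0.7,0,0,-3,0,0,0,0.7,0,0,-3,0,0,0,0.7,0,0,-3,0,0,0,0.7,0,0,-1,0,0,0,0.7,0,0,3,0,0,0,0.7,0,0,3,0,0,0,0.7,0,0,3,0,0,0]
}}

```text
clock: 5.1
position: [0.6699, -0.1165, 0.1762]
tool_rot: [[0.998, 0.056, 0.017], [0.056, -0.998, -0.003], [0.017, 0.004, -1.0]]
contact_force: [0.4, 0.0, 0.3]
grip_width: 0.0641
finger_force: 0.0
```

Request:
{"op": "step_arm", "data": {
  "steps": [0.4,-5.3,9.1,0,0,0,2.6,0.4,-5.3,9.1,0,0,0,2.6,0.4,-5.3,9.1,0,0,0,2.6,0.4,-5.3,9.1,0,0,0,2.6,0.4,-5.3,9.1,0,0,0,2.6,0.4,-5.3,9.1,0,0,0,2.6,0.4,-5.3,9.1,0,0,0,2.6,0.4,-5.3,9.1,0,0,0,2.6]
}}

```text
clock: 5.9
position: [0.5337, 0.1112, 0.1667]
tool_rot: [[0.96, 0.28, 0.001], [0.28, -0.96, -0.001], [0.001, 0.001, -1.0]]
contact_force: [0.3, 0.1, -1.0]
grip_width: 0.0368
finger_force: 0.0
```

```bash
cat >> h.py <<'E'
def box(C,x,y,rx,ry,z0,z1,d):
    m=(C[...,2]>z0)&(C[...,2]<z1)&(abs(C[...,0]-x)<rx)&(abs(C[...,1]-y)<ry)&(d>.05); return C[m]
E
python3 - <<'E'
from h import *
s=read_state(); print(s["position"],s["grip_width"])
k=cal("wrist"); p,d=vision.read_camera("wrist"); C=cloud("wrist",d,k); cv2.imwrite("pics/w3.png",p)
for z in((.05,.064),(.042,.06)):
  for n,x,y in(("r",.533,.111),("e",.538,.25),("coll",.526,.045)):
    B=box(C,x,y,.04,.035,*z,d); print(n,z,len(B),len(B)>5 and rect(B))
k=cal("top"); p,d=vision.read_camera("top"); C=cloud("top",d,k); B=box(C,.666,-.116,.06,.08,.03,.06,d); print("box",len(B),rect(B),np.median(B[:,2]))
E
```

```text
[0.53366477 0.11122754 0.16670958] 0.036755123553143
r (0.05, 0.064) 473 (array([532.9, 112.8]), array([39.6, 14. ]), 16.9)
e (0.05, 0.064) 674 (array([537.9, 250.9]), array([14.1, 39.4]), 58.3)
coll (0.05, 0.064) 230 (array([527.8,  46.6]), array([44.7, 12.4]), 15.1)
r (0.042, 0.06) 108 (array([532.8, 112.8]), array([39.6, 13.9]), 17.3)
e (0.042, 0.06) 327 (array([537.9, 250.8]), array([14. , 39.6]), 58.7)
coll (0.042, 0.06) 198 (array([532.4,  53.1]), array([ 9.8, 35.6]), 86.4)
box 300 (array([ 667.9, -118.1]), array([45.7, 45.2]), 3.6) 0.043059840640735536
```

View pics/w3.png

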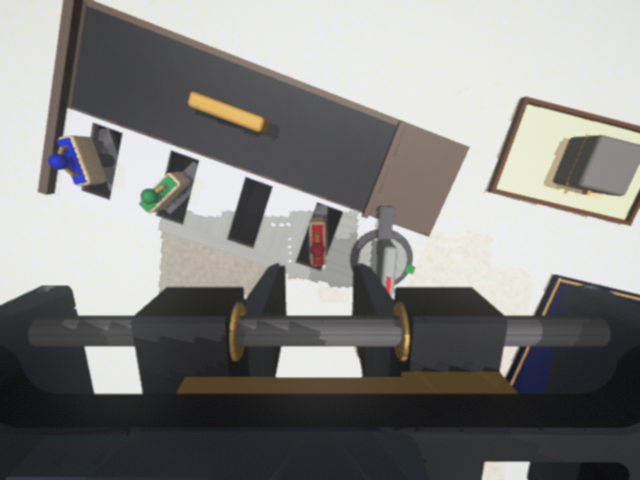

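Run:
```python
from h import *
p=cv2.imread("pics/w3.png"); k=cal("wrist")
g=cv2.cvtColor(p,cv2.COLOR_BGR2GRAY); m=(g<75).astype(np.uint8)
n,l,st,ce=cv2.connectedComponentsWithStats(m); i=l[212,250]; print(st[i],g[200:225,250].tolist()[::6])
v,u=np.nonzero(l==i); P=np.array([atz("wrist",q,.026,k) for q in zip(u,v)]); print(rect(P))
v,u=np.nonzero(l==l[112,227] if False else (g<0)); 
# shutter bar and plate dir by depth
_,d=vision.read_camera("wrist"); C=cloud("wrist",d,k); B=box(C,.616,.21,.04,.06,.05,.075,d); print("bar",len(B),rect(B),np.median(B[:,2]))
B=box(C,.56,.18,.12,.25,.022,.03,d);print("plate",rect(B))
```

```text
[ 229  179   42   67 1611] [54, 55, 54, 52, 50]
(array([535.2, 180. ]), array([24.3, 60.7]), 86.4)
bar 1271 (array([615.6, 210.8]), array([59.8, 12. ]), 86.6) 0.06265249797731332
plate (array([574.9, 182.7]), array([349.3, 170.6]), 86.6)
```

The box lies flat in the tray, and the wrist view shows ruby at about (317,245), aligned with the jaws. I'll descend and grip it.

Request:
{"op": "step_arm", "data": {
  "steps": [0.4,0,0.06,-2,0,0,0,0.4,0,0.06,-4,0,0,0,0.4,0,0.06,-5.3,0,0,0,0.4,0,0.06,-5.3,0,0,0,0.4,0,0.06,-5.3,0,0,0,0.1,0,0.06,-5.3,0,0,0,0.1,0,0.06,-5.3,0,0,0,0.1,0,0.06,-5.3,0,0,0,0.1,0,0.06,-5.3,0,0,0],
  "newtons": 25
}}

```text
clock: 6.95
position: [0.5339, 0.1134, 0.0354]
tool_rot: [[0.96, 0.279, 0.003], [0.279, -0.96, 0.0], [0.003, 0.001, -1.0]]
contact_force: [0.2, -1.4, 5.9]
grip_width: 0.0141
finger_force: 25.0
```

Request:
{"op": "step_arm", "data": {
  "steps": [0.1,0,0,0.14,0,0,0,0.1,0,0,0.14,0,0,0,0.1,-0.04,-0.06,0.14,0,0,-1.3,0.1,-0.08,-0.12,0.14,0,0,-2.6,0.1,-0.08,-0.12,0.14,0,0,-3.9,0.1,-0.08,-0.12,0.14,0,0,-3.9,0.1,-0.08,-0.12,0.14,0,0,-3.9,0.1,-0.08,-0.12,0.14,0,0,-3.9]
}}

```text
clock: 7.75
position: [0.5308, 0.1103, 0.0373]
tool_rot: [[0.998, -0.056, -0.0], [-0.056, -0.998, -0.0], [-0.0, 0.0, -1.0]]
contact_force: [-0.2, 0.2, -1.4]
grip_width: 0.0134
finger_force: 25.0
```

Run:
```python
from h import *
s=read_state(); print(s["position"],s["wrist_torque"])
k=cal("wrist"); p,d=vision.read_camera("wrist"); C=cloud("wrist",d,k); cv2.imwrite("pics/w4.png",p)
B=box(C,.533,.111,.04,.025,.05,.066,d); print(len(B),len(B)>5 and rect(B))
```

```text
[0.53079165 0.11032236 0.03732527] [0.0343663  0.03092999 0.01766767]
1769 (array([530.1, 111.2]), array([34.8, 39.3]), 86.3)
```

View pics/w4.png

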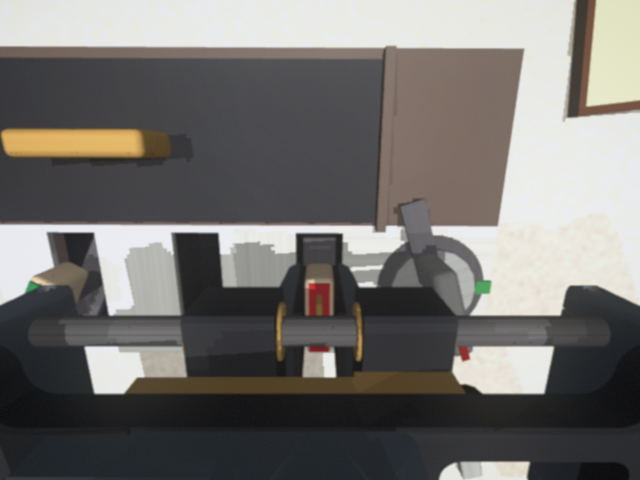

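Ruby is aligned in its slot, with the foot visible centred at (320,250). I'll raise it slowly.

Request:
{"op": "step_arm", "data": {
  "steps": [0.1,0,0,0.5,0,0,0,0.1,0,0,1,0,0,0,0.1,0,0,1.5,0,0,0,0.1,0,0,2.5,0,0,0,0.1,0,0,4,0,0,0,0.1,0,0,4,0,0,0]
}}

```text
clock: 8.4
position: [0.5347, 0.111, 0.1437]
tool_rot: [[0.998, -0.057, 0.012], [-0.057, -0.998, 0.002], [0.012, -0.003, -1.0]]
contact_force: [1.0, 0.2, -0.8]
grip_width: 0.0139
finger_force: 25.0
```

Request:
{"op": "step_arm", "data": {
  "steps": [0.1,-2.1,-16.8,0,0,0,1.2,0.1,-2.1,-16.8,0,0,0,1.2,0.1,-2.1,-16.8,0,0,0,1.2,0.1,-2.1,-16.8,0,0,0,1.2,0.1,-2.1,-16.8,0,0,0,1.2,0.1,-2.1,-16.8,0,0,0,1.2,0.1,-2.1,-16.8,0,0,0,1.2,0.1,-2.1,-16.8,0,0,0,1.2,0.1,-2.1,-16.8,0,0,0,1.2,0.1,-2.1,-16.8,0,0,0,1.2,0.1,-2.1,-16.8,0,0,0,1.2,0.1,-2.1,-16.8,0,0,0,1.2,0.1,-2.1,-16.8,-2,0,0,1.2,0.1,-2.1,-16.8,-3,0,0,1.2,0.1,-2.1,-16.8,-3,0,0,1.2]
}}

```text
clock: 9.9
position: [0.4761, -0.3065, 0.0591]
tool_rot: [[0.999, 0.049, -0.007], [0.049, -0.999, 0.005], [-0.007, -0.005, -1.0]]
contact_force: [-0.3, 0.9, -1.3]
grip_width: 0.0139
finger_force: 25.0
```

Run:
```python
from h import *
s=read_state(); print(s["position"],s["grip_width"])
k=cal("side"); p,d=vision.read_camera("side"); C=cloud("side",d,k); cv2.imwrite("pics/s4.png",cv2.resize(p[130:280,270:470],(800,600)))
```

```text
[ 0.47606783 -0.30645093  0.05914006] 0.013916056749685699
```

View pics/s4.png

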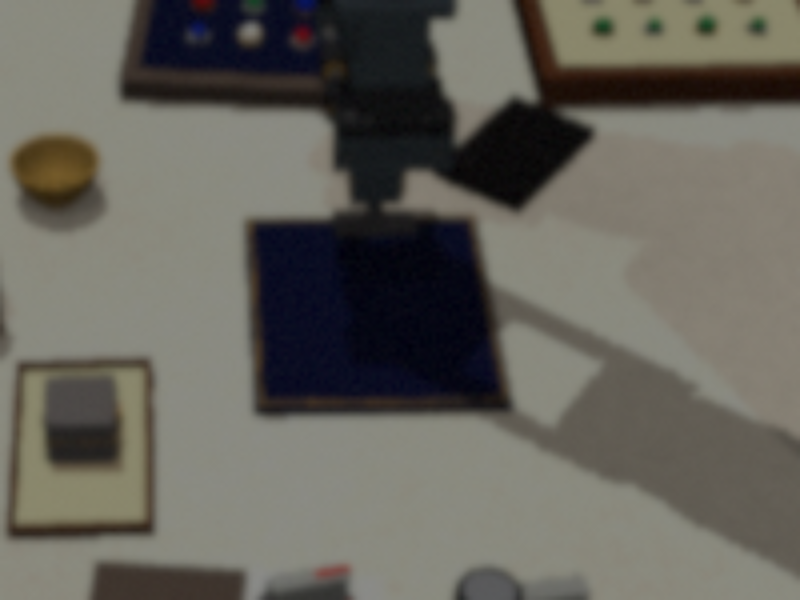

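Ruby hangs upright over the far part of the pad ((380,222) in the crop). I'll lower it.

Request:
{"op": "step_arm", "data": {
  "steps": [0.1,0,0,-0.4,0,0,0,0.1,0,0,-0.8,0,0,0,0.1,0,0,-0.8,0,0,0,0.1,0,0,-0.8,0,0,0]
}}

```text
clock: 10.35
position: [0.4786, -0.3098, 0.0428]
tool_rot: [[0.999, 0.048, 0.0], [0.048, -0.999, -0.0], [0.0, 0.0, -1.0]]
contact_force: [-0.4, -0.4, -2.6]
grip_width: 0.0138
finger_force: 25.0
```

Request:
{"op": "step_arm", "data": {
  "steps": [0.1,0,0,-0.15,0,0,0,0.1,0,0,-0.15,0,0,0,0.1,0,0,-0.15,0,0,0,0.1,0,0,-0.15,0,0,0]
}}

```text
clock: 10.75
position: [0.4785, -0.3098, 0.0389]
tool_rot: [[0.999, 0.047, 0.0], [0.047, -0.999, -0.0], [0.0, 0.0, -1.0]]
contact_force: [1.1, -0.6, -1.2]
grip_width: 0.0137
finger_force: 25.0
```

Request:
{"op": "step_arm", "data": {
  "steps": [0.1,0,0,-0.03,0,0,0,0.4,0,0,-0.03,0,0,0,0.4,0,0,-0.03,0,0,0,0.4,0,0,-0.03,0,0,0,0.4,0,0,2,0,0,0,0.4,0,0,4,0,0,0,0.4,0,0,5,0,0,0]
}}

```text
clock: 11.45
position: [0.48, -0.3108, 0.168]
tool_rot: [[0.999, 0.047, 0.005], [0.047, -0.999, -0.004], [0.005, 0.004, -1.0]]
contact_force: [0.6, -1.0, -0.3]
grip_width: 0.0364
finger_force: 0.0
```

Request:
{"op": "step_arm", "data": {
  "steps": [0.4,2.4,22.4,0,0,0,-6.85,0.4,2.4,22.4,0,0,0,-6.85,0.4,2.4,22.4,0,0,0,-6.85,0.4,2.4,22.4,0,0,0,-6.85,0.4,2.4,22.4,0,0,0,-6.85,0.4,2.4,22.4,0,0,0,-6.85,0.4,2.4,22.4,0,0,0,-6.85,0.4,2.4,22.4,0,0,0,-6.85,0.4,2.4,22.4,0,0,0,-6.85,0.4,2.4,22.4,0,0,0,-6.85,0.4,2.4,22.4,0,0,0,-6.85,0.4,2.4,22.4,0,0,0,-6.85,0.4,2.4,22.4,0,0,0,-6.85,0.4,2.4,22.4,0,0,0,-6.85,0.4,2.4,22.4,0,0,0,-6.85]
}}

```text
clock: 12.95
position: [0.5382, 0.2492, 0.1636]
tool_rot: [[0.852, -0.524, -0.001], [-0.524, -0.852, -0.001], [-0.0, 0.001, -1.0]]
contact_force: [0.1, -1.3, -0.5]
grip_width: 0.0362
finger_force: 0.0
```

Run:
```python
from h import *
s=read_state(); print(s["position"],s["grip_width"])
k=cal("wrist"); p,d=vision.read_camera("wrist"); C=cloud("wrist",d,k); cv2.imwrite("pics/w5.png",p)
for n,x,y in(("e",.538,.25),("s",.545,.321)):
    B=box(C,x,y,.04,.035,.05,.066,d); print(n,len(B),len(B)>5 and rect(B))
for c in("top","side"):
  k=cal(c); p,d=vision.read_camera(c); C=cloud(c,d,k); B=box(C,.4785,-.31,.05,.05,.045,.1,d); print("ruby",len(B),rect(B),B[:,2].max())
  B=box(C,.4785,-.31,.05,.05,.052,.066,d); print("ruby",len(B),rect(B))
```

```text
[0.5381791  0.24918536 0.16360228] 0.036203712864088425
e 522 (array([537.9, 251.5]), array([13.9, 40.1]), 58.1)
s 515 (array([549.4, 322.8]), array([30.3, 12.6]), 28.9)
ruby 107 (array([ 477.4, -310.2]), array([15.2, 38.5]), 88.7) 0.09177557360333655
ruby 45 (array([ 477.4, -310.2]), array([15.2, 38.5]), 88.7)Traceback (most recent call last):
  File "<stdin>", line 7, in <module>
    return umr_maximum(a, axis, None, out, keepdims, initial, where)
ValueError: zero-size array to reduction operation maximum which has no identity
```

Request:
{"op": "step_arm", "data": {
  "steps": [0.4,0,0.08,-2,0,0,0,0.4,0,0.08,-4,0,0,0,0.4,0,0.08,-5.15,0,0,0,0.4,0,0.08,-5.15,0,0,0,0.4,0,0.08,-5.15,0,0,0,0.1,0,0.08,-5.15,0,0,0,0.1,0,0.08,-5.15,0,0,0,0.1,0,0.08,-5.15,0,0,0,0.1,0,0.08,-5.15,0,0,0]
}}

```text
clock: 14.0
position: [0.5391, 0.2525, 0.0364]
tool_rot: [[0.852, -0.523, 0.002], [-0.523, -0.852, 0.001], [0.001, -0.002, -1.0]]
contact_force: [-0.5, -0.9, 4.2]
grip_width: 0.0141
finger_force: 25.0
```

Request:
{"op": "step_arm", "data": {
  "steps": [0.1,0,0,0.14,0,0,0,0.1,0,0,0.14,0,0,0,0.1,0,-0.06,0.14,0,0,1.3,0.1,0.02,-0.1,0.14,0,0,2.6,0.1,0.02,-0.1,0.14,0,0,3.9,0.1,0.02,-0.1,0.14,0,0,5.2,0.1,0.02,-0.1,0.14,0,0,5.6,0.1,0.02,-0.1,0.14,0,0,5.6,0.1,0.02,-0.1,0.14,0,0,5.6]
}}

```text
clock: 14.9
position: [0.5387, 0.2497, 0.0382]
tool_rot: [[0.998, -0.062, -0.001], [-0.062, -0.998, -0.0], [-0.001, 0.0, -1.0]]
contact_force: [0.3, -0.6, -1.4]
grip_width: 0.0136
finger_force: 25.0
```

Run:
```python
from h import *
p,d=vision.read_camera("wrist"); cv2.imwrite("pics/w6.png",cv2.resize(p[200:380,220:430],(630,540)))
```

```text
(no output)
```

View pics/w6.png

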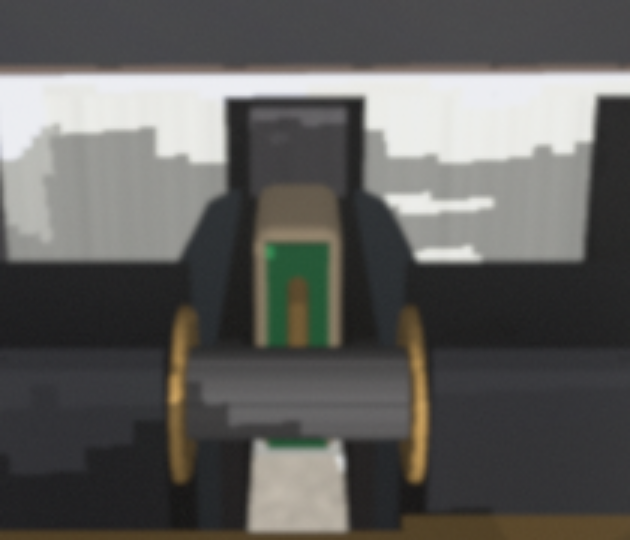

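The foot (248–348) is centred in the slot (228–362). I'll raise it.

Request:
{"op": "step_arm", "data": {
  "steps": [0.1,0,0,0.5,0,0,0,0.1,0,0,1,0,0,0,0.1,0,0,1.5,0,0,0,0.1,0,0,2.5,0,0,0,0.1,0,0,4,0,0,0,0.1,0,0,4,0,0,0,0.1,0,0,4,0,0,0]
}}

```text
clock: 15.65
position: [0.5395, 0.25, 0.1403]
tool_rot: [[0.998, -0.062, 0.003], [-0.062, -0.998, 0.001], [0.003, -0.001, -1.0]]
contact_force: [-0.2, -0.2, -2.0]
grip_width: 0.0136
finger_force: 25.0
```

Request:
{"op": "step_arm", "data": {
  "steps": [0.1,-2.5,-20,0,0,0,1.3,0.1,-2.5,-20,0,0,0,1.3,0.1,-2.5,-20,0,0,0,1.3,0.1,-2.5,-20,0,0,0,1.3,0.1,-2.5,-20,0,0,0,1.3,0.1,-2.5,-20,0,0,0,1.3,0.1,-2.5,-20,0,0,0,1.3,0.1,-2.5,-20,0,0,0,1.3,0.1,-2.5,-20,0,0,0,1.3,0.1,-2.5,-20,0,0,0,1.3,0.1,-2.5,-20,0,0,0,1.3,0.1,-2.5,-20,0,0,0,1.3,0.1,-2.5,-20,0,0,0,1.3,0.1,-2.5,-20,-2,0,0,1.3,0.1,-2.5,-20,-3,0,0,1.3,0.1,-2.5,-20,-3.6,0,0,1.3,0.1,-2.5,-20,-3.6,0,0,1.3,0.1,-2.5,-20,-3.6,0,0,1.3]
}}

```text
clock: 17.45
position: [0.4769, -0.249, 0.0487]
tool_rot: [[0.999, 0.054, -0.0], [0.054, -0.999, 0.0], [-0.0, -0.0, -1.0]]
contact_force: [0.3, 0.8, -1.1]
grip_width: 0.0137
finger_force: 25.0
```

Request:
{"op": "step_arm", "data": {
  "steps": [0.1,0,0,-0.2,0,0,0,0.1,0,0,-0.36,0,0,0,0.1,0,0,-0.36,0,0,0,0.1,0,0,-0.36,0,0,0]
}}

```text
clock: 17.85
position: [0.4765, -0.2503, 0.0397]
tool_rot: [[0.999, 0.052, 0.0], [0.052, -0.999, -0.0], [0.0, 0.0, -1.0]]
contact_force: [0.2, 0.4, -1.9]
grip_width: 0.0139
finger_force: 25.0
```

Request:
{"op": "step_arm", "data": {
  "steps": [0.1,0,0,-0.03,0,0,0,0.4,0,0,-0.03,0,0,0,0.4,0,0,-0.03,0,0,0,0.4,0,0,-0.03,0,0,0,0.4,0,0,2,0,0,0,0.4,0,0,4,0,0,0,0.4,0,0,5,0,0,0]
}}

```text
clock: 18.55
position: [0.4781, -0.2511, 0.1686]
tool_rot: [[0.999, 0.052, 0.006], [0.052, -0.999, -0.003], [0.005, 0.003, -1.0]]
contact_force: [0.2, 0.5, -0.3]
grip_width: 0.0365
finger_force: 0.0
```

Request:
{"op": "step_arm", "data": {
  "steps": [0.3,2.7,22.8,0,0,0,4.8,0.3,2.7,22.8,0,0,0,4.8,0.3,2.7,22.8,0,0,0,4.8,0.3,2.7,22.8,0,0,0,4.8,0.3,2.7,22.8,0,0,0,4.8,0.3,2.7,22.8,0,0,0,4.8,0.3,2.7,22.8,0,0,0,4.8,0.3,2.7,22.8,0,0,0,4.8,0.3,2.7,22.8,0,0,0,4.8,0.3,2.7,22.8,0,0,0,4.8,0.3,2.7,22.8,0,0,0,4.8,0.3,2.7,22.8,0,0,0,4.8,0.3,2.7,22.8,0,0,0,4.8,0.3,2.7,22.8,0,0,0,4.8,0.3,2.7,22.8,0,0,0,4.8]
}}

```text
clock: 20.05
position: [0.5437, 0.3184, 0.1644]
tool_rot: [[0.892, 0.453, -0.001], [0.453, -0.892, -0.001], [-0.001, 0.001, -1.0]]
contact_force: [-0.3, 0.3, 0.6]
grip_width: 0.0272
finger_force: 0.0
```

Run:
```python
from h import *
s=read_state(); print(s["position"],s["grip_width"])
k=cal("wrist"); p,d=vision.read_camera("wrist"); C=cloud("wrist",d,k)
for z in((.05,.066),(.042,.064)):
  B=box(C,.545,.321,.04,.03,*z,d); print("s",len(B),len(B)>5 and rect(B))
B=box(C,.57,.36,.02,.015,.01,.09,d); print("wall z",len(B) and np.percentile(B[:,2],[5,50,95]))
k=cal("top"); p,d=vision.read_camera("top"); C=cloud("top",d,k)
for y in(-.31,-.25):
  B=box(C,.4785,y,.05,.03,.052,.066,d); print("pad",len(B),rect(B))
B=box(C,.666,-.116,.06,.08,.03,.06,d); print("box",len(B),rect(B),np.median(B[:,2]))
```

```text
[0.54372302 0.31840657 0.16438857] 0.02716915878665865
s 511 (array([544.8, 322.7]), array([39.3, 13.7]), 26.9)
s 500 (array([544.8, 322.7]), array([39.4, 13.8]), 26.8)
wall z [0.02603796 0.02812221 0.03785169]
pad 52 (array([ 477.5, -311.1]), array([38.8, 14.4]), 2.3)
pad 39 (array([ 477.1, -251.7]), array([36.3, 14.5]), 2.0)
box 299 (array([ 666.3, -118.1]), array([48.4, 45.1]), 2.8) 0.04325076443909004
```

Request:
{"op": "step_arm", "data": {
  "steps": [0.3,0.03,0.14,-2,0,0,0,0.3,0.03,0.14,-3,0,0,0,0.3,0.03,0.14,-4,0,0,0,0.3,0.03,0.14,-5.15,0,0,0,0.3,0.03,0.14,-5.15,0,0,0,0.1,0.03,0.14,-5.15,0,0,0,0.1,0.03,0.14,-5.15,0,0,0,0.1,0.03,0.14,-5.15,0,0,0,0.1,0.03,0.14,-5.15,0,0,0]
}}

```text
clock: 21.05
position: [0.5457, 0.3237, 0.0375]
tool_rot: [[0.891, 0.454, 0.003], [0.454, -0.891, 0.001], [0.003, 0.0, -1.0]]
contact_force: [0.9, -0.5, 4.3]
grip_width: 0.0141
finger_force: 25.0
```

Request:
{"op": "step_arm", "data": {
  "steps": [0.1,0,0,0.14,0,0,0,0.1,0,0,0.14,0,0,0,0.1,0,-0.05,0.14,0,0,-1.3,0.1,-0.06,-0.14,0.14,0,0,-2.6,0.1,-0.06,-0.14,0.14,0,0,-3.9,0.1,-0.06,-0.14,0.14,0,0,-5.2,0.1,-0.06,-0.14,0.14,0,0,-6.1,0.1,-0.06,-0.14,0.14,0,0,-6.1,0.1,-0.06,-0.14,0.14,0,0,-6.1]
}}

```text
clock: 21.95
position: [0.543, 0.3198, 0.039]
tool_rot: [[0.998, -0.06, -0.0], [-0.06, -0.998, -0.0], [-0.0, 0.0, -1.0]]
contact_force: [-0.3, 0.5, -0.3]
grip_width: 0.0139
finger_force: 25.0
```

Run:
```python
from h import *
p,d=vision.read_camera("wrist"); cv2.imwrite("pics/w7.png",cv2.resize(p[200:380,220:430],(630,540)))
```

```text
(no output)
```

View pics/w7.png

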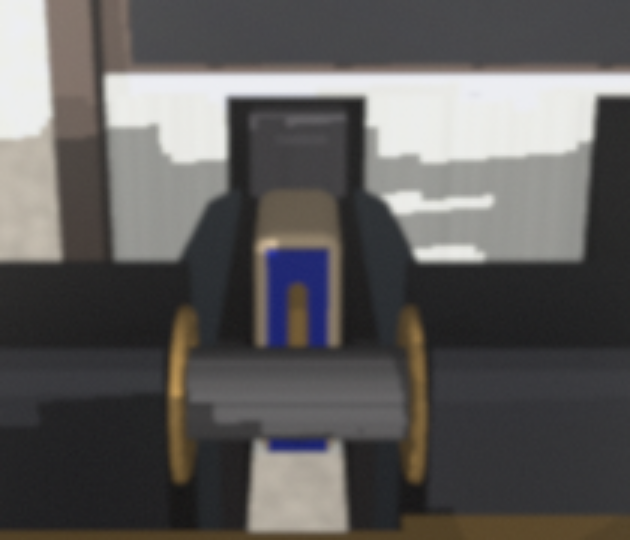

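The foot (248–348) is centred in the slot (228–365). I'll raise and carry it.

Request:
{"op": "step_arm", "data": {
  "steps": [0.1,0,0,0.5,0,0,0,0.1,0,0,1,0,0,0,0.1,0,0,1.5,0,0,0,0.1,0,0,2.5,0,0,0,0.1,0,0,4,0,0,0,0.1,0,0,4,0,0,0,0.1,0,0,4,0,0,0]
}}

```text
clock: 22.7
position: [0.5437, 0.3201, 0.1412]
tool_rot: [[0.998, -0.061, 0.003], [-0.061, -0.998, 0.002], [0.003, -0.002, -1.0]]
contact_force: [-0.2, -0.4, -2.0]
grip_width: 0.0143
finger_force: 25.0
```

Request:
{"op": "step_arm", "data": {
  "steps": [0.1,-2.8,-20.4,0,0,0,1.3,0.1,-2.8,-20.4,0,0,0,1.3,0.1,-2.8,-20.4,0,0,0,1.3,0.1,-2.8,-20.4,0,0,0,1.3,0.1,-2.8,-20.4,0,0,0,1.3,0.1,-2.8,-20.4,0,0,0,1.3,0.1,-2.8,-20.4,0,0,0,1.3,0.1,-2.8,-20.4,0,0,0,1.3,0.1,-2.8,-20.4,0,0,0,1.3,0.1,-2.8,-20.4,0,0,0,1.3,0.1,-2.8,-20.4,0,0,0,1.3,0.1,-2.8,-20.4,0,0,0,1.3,0.1,-2.8,-20.4,0,0,0,1.3,0.1,-2.8,-20.4,-2,0,0,1.3,0.1,-2.8,-20.4,-3,0,0,1.3,0.1,-2.8,-20.4,-3.6,0,0,1.3,0.1,-2.8,-20.4,-3.6,0,0,1.3,0.1,-2.8,-20.4,-3.6,0,0,1.3]
}}

```text
clock: 24.5
position: [0.4736, -0.189, 0.0494]
tool_rot: [[0.999, 0.054, -0.0], [0.054, -0.999, 0.0], [-0.0, -0.0, -1.0]]
contact_force: [0.5, -0.8, -1.4]
grip_width: 0.0139
finger_force: 25.0
```

Request:
{"op": "step_arm", "data": {
  "steps": [0.1,0,0,-0.2,0,0,0,0.1,0,0,-0.35,0,0,0,0.1,0,0,-0.35,0,0,0,0.1,0,0,-0.35,0,0,0]
}}

```text
clock: 24.9
position: [0.4733, -0.1902, 0.0407]
tool_rot: [[0.999, 0.052, 0.0], [0.052, -0.999, -0.0], [0.0, 0.0, -1.0]]
contact_force: [-0.7, 0.1, -2.7]
grip_width: 0.014
finger_force: 25.0
```

Request:
{"op": "step_arm", "data": {
  "steps": [0.1,0,0,-0.03,0,0,0,0.4,0,0,-0.03,0,0,0,0.4,0,0,-0.03,0,0,0,0.4,0,0,-0.03,0,0,0,0.4,0,0,2,0,0,0,0.4,0,0,4,0,0,0,0.4,0,0,5,0,0,0]
}}

```text
clock: 25.6
position: [0.4749, -0.1909, 0.1694]
tool_rot: [[0.999, 0.052, 0.006], [0.052, -0.999, -0.002], [0.006, 0.003, -1.0]]
contact_force: [0.7, -0.3, -0.2]
grip_width: 0.0363
finger_force: 0.0
```

Run:
```python
from h import *
s=read_state(); print(s["joints"],s["position"])
```

```text
[-4.04720368e-01  2.51864306e-01  1.78067740e+00 -5.45965852e-05
  1.10284574e+00  1.11431003e+00] [ 0.47485398 -0.19091959  0.16943367]
```

Request:
{"op": "step_arm", "data": {
  "steps": [0.3,5.7,16,0,0,0,16.7,0.3,5.7,16,0,0,0,16.7,0.3,5.7,16,0,0,0,16.7,0.3,5.7,16,0,0,0,16.7,0.3,5.7,16,0,0,0,16.7,0.3,5.7,16,0,0,0,16.7,0.3,5.7,16,0,0,0,16.7,0.3,5.7,16,0,0,0,16.7,0.3,5.7,16,0,0,0,16.7,0.3,5.7,16,0,0,0,16.7,0.3,5.7,16,0,0,0,16.7,0.3,5.7,16,0,0,0,16.7,0.3,5.7,16,0,0,0,16.7,0.3,5.7,16,0,0,0,16.7]
}}

```text
clock: 27.0
position: [0.6156, 0.2091, 0.1657]
tool_rot: [[0.064, 0.998, 0.0], [0.998, -0.064, 0.0], [0.0, 0.0, -1.0]]
contact_force: [0.3, -0.1, -0.2]
grip_width: 0.0278
finger_force: 0.0
```

Run:
```python
from h import *
s=read_state(); print(s["position"],s["tool_rot"][:2,0])
Z=np.load("side0.npz"); C=cloud("side",Z["d"]); B=box(C,.64,.21,.14,.09,.09,.3,Z["d"]); print("tall",len(B),len(B) and (B.min(0),B.max(0)))
k=cal("wrist"); p,d=vision.read_camera("wrist"); C=cloud("wrist",d,k); B=box(C,.616,.21,.04,.06,.05,.075,d); print("bar",len(B),rect(B),np.median(B[:,2]))
k=cal("top"); p,d=vision.read_camera("top"); cv2.imwrite("pics/t8.png",p); C=cloud("top",d,k)
for y in(-.31,-.25,-.19):
  B=box(C,.476,y,.05,.025,.052,.066,d); print("pad",len(B),rect(B))
```

```text
[0.61564572 0.20905313 0.16569437] [0.06357109 0.99797731]
tall 0 0
bar 955 (array([615.4, 211.7]), array([59., 12.]), 86.7) 0.062720934337619
pad 42 (array([ 477.4, -310.1]), array([16.7, 38.5]), 89.1)
pad 30 (array([ 477. , -251.4]), array([36.4, 14.4]), 1.4)
pad 37 (array([ 471.4, -191.5]), array([38.4, 13.9]), 4.2)
```

All three mounts stand upright on the pad. Next: grip the shutter bar.

Request:
{"op": "step_arm", "data": {
  "steps": [0.3,0,0.06,-2,0,0,0,0.3,0,0.06,-4,0,0,0,0.3,0,0.06,-5.1,0,0,0,0.3,0,0.06,-5.1,0,0,0,0.3,0,0.06,-5.1,0,0,0,0.05,0,0.06,-5.1,0,0,0,0.05,0,0.06,-5.1,0,0,0,0.05,0,0.06,-5.1,0,0,0,0.05,0,0.06,-5.1,0,0,0],
  "newtons": 30
}}

```text
clock: 28.0
position: [0.6162, 0.2115, 0.0393]
tool_rot: [[0.061, 0.998, 0.002], [0.998, -0.061, 0.0], [0.001, 0.002, -1.0]]
contact_force: [-0.3, -0.6, 5.9]
grip_width: 0.0117
finger_force: 30.0
```

Request:
{"op": "step_arm", "data": {
  "steps": [0.05,-0.5,0.03,0,0,0,0,0.05,-1,0.06,0,0,0,0,0.05,-1.5,0.09,0,0,0,0,0.05,-2,0.12,0,0,0,0,0.05,-2.4,0.14,0,0,0,0,0.05,-2.8,0.17,0,0,0,0,0.05,-2.9,0.17,0,0,0,0,0.05,-3,0.18,0,0,0,0,0.05,-3,0.18,0,0,0,0,0.05,-3,0.18,0,0,0,0]
}}

```text
clock: 29.0
position: [0.5443, 0.2158, 0.0393]
tool_rot: [[0.061, 0.998, 0.008], [0.998, -0.061, 0.001], [0.001, 0.008, -1.0]]
contact_force: [7.0, -2.1, 4.3]
grip_width: 0.012
finger_force: 30.1
```

Request:
{"op": "step_arm", "data": {
  "steps": [0.05,-0.1,0,0,0,0,0,0.05,-0.2,0.01,0,0,0,0,0.05,-0.2,0.01,0,0,0,0,0.05,-0.2,0.01,0,0,0,0]
}}

```text
clock: 29.4
position: [0.5444, 0.2158, 0.0393]
tool_rot: [[0.06, 0.998, 0.018], [0.998, -0.06, 0.001], [0.002, 0.018, -1.0]]
contact_force: [19.1, -5.0, -4.9]
grip_width: 0.0124
finger_force: 30.1
```

Request:
{"op": "step_arm", "data": {
  "steps": [0.05,0.1,0,0,0,0,0,0.3,0.1,0,0,0,0,0,0.3,0.1,0,0,0,0,0,0.3,0.1,0,2,0,0,0,0.3,0.1,0,4,0,0,0,0.3,0.1,0,6,0,0,0,0.3,-2,-2,7,0,0,0,0.3,-3,-3,7,0,0,0,0.3,-3,-3,7,0,0,0,0.3,-3,-3,7,0,0,0]
}}

```text
clock: 30.4
position: [0.459, 0.1403, 0.2131]
tool_rot: [[0.063, 0.998, -0.001], [0.998, -0.063, 0.0], [0.0, -0.001, -1.0]]
contact_force: [0.2, -0.6, 0.0]
grip_width: 0.0273
finger_force: 0.0
```

Run:
```python
from h import *
s=read_state(); print(s["position"])
k=cal("wrist"); p,d=vision.read_camera("wrist"); C=cloud("wrist",d,k); cv2.imwrite("pics/w9.png",p)
B=box(C,.542,.216,.04,.06,.05,.075,d); print("bar",len(B),len(B)>5 and rect(B))
B=box(C,.526,.046,.04,.035,.05,.075,d); print("collar",len(B),len(B)>5 and rect(B))
```

```text
[0.45898673 0.14034838 0.21312641]
bar 982 (array([543.9, 215.3]), array([59.5, 12.3]), 86.9)
collar 0 False
```

View pics/w9.png

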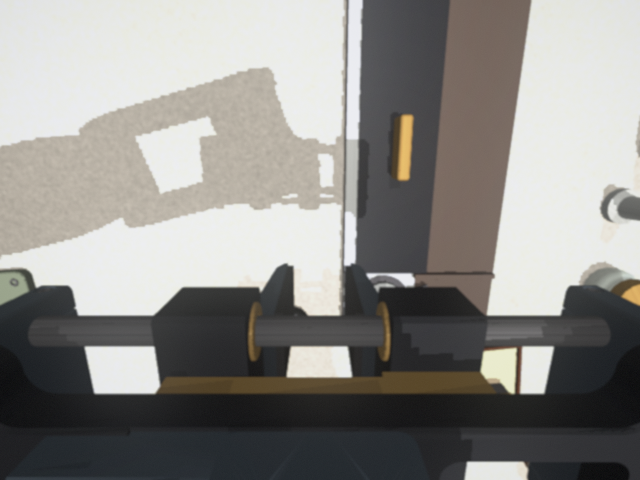

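Run:
```python
from h import *
k=cal("wrist"); p=cv2.imread("pics/w9.png"); g=cv2.cvtColor(p,cv2.COLOR_BGR2GRAY)
x=np.array([.998,-.059]); 
for r in(60,230):
  e=np.abs(np.diff(cv2.GaussianBlur(g,(3,1),0)[r].astype(int)));c=[i for i in range(330,540) if e[i]>8 and e[i]==e[i-2:i+3].max()]
  print(r,[(i,int(g[r,i-3]),int(g[r,i+3]),round(float((atz("wrist",(i,r),.031 if 350<i<450 else .028,k)[:2]-[.5665,.2107])@x)*1000,1)) for i in c])
Z=np.load("top0.npz");g=cv2.cvtColor(Z["p"],cv2.COLOR_BGR2GRAY);C=cal("top")
for c in(185,250):
  s=g[190:290,c].astype(int);e=np.abs(np.diff(s));L=[i for i in range(2,97) if e[i]>8 and e[i]==e[i-2:i+3].max()]
  print(c,[(190+i,int(s[i-2]),int(s[i+3]),round(float((atz("top",(c,190+i+.5),.03,C)[:2]-[.5665,.2107])@x)*1000,1)) for i in L])
```

```text
60 [(344, 235, 158, -76.7), (347, 174, 236, -73.8), (360, 236, 86, -61.6), (444, 69, 110, 18.9), (522, 109, 232, 95.3)]
230 [(341, 234, 158, -77.2), (344, 187, 238, -73.9), (355, 238, 80, -62.2), (429, 68, 111, 18.5), (498, 112, 236, 95.5)]
185 [(209, 136, 35, 94.0), (242, 37, 135, 6.4), (272, 135, 133, -72.6)]
250 [(212, 135, 37, 93.6), (245, 39, 136, 6.1), (253, 136, 126, -15.0), (275, 135, 136, -72.9)]
```

Request:
{"op": "step_arm", "data": {
  "steps": [0,4.6,3,0,0,0,0,0,4.6,3,0,0,0,0,0,4.6,3,0,0,0,0,0,4.6,3,0,0,0,0,0,4.6,3,-2,0,0,0,0,4.6,3,-4,0,0,0,0,4.6,3,-6,0,0,0,0,4.6,3,-6.9,0,0,0,0,4.6,3,-6.9,0,0,0,0,4.6,3,-6.9,0,0,0]
}}

```text
clock: 31.45
position: [0.576, 0.2166, 0.0403]
tool_rot: [[0.061, 0.998, -0.0], [0.998, -0.061, 0.0], [0.0, -0.0, -1.0]]
contact_force: [0.2, -0.4, 0.3]
grip_width: 0.0001
finger_force: 0.0
```

Request:
{"op": "step_arm", "data": {
  "steps": [0,-0.3,0.02,0,0,0,0,0,-0.3,0.02,0,0,0,0,0,-0.3,0.02,0,0,0,0]
}}

```text
clock: 31.75
position: [0.5687, 0.2169, 0.0421]
tool_rot: [[0.061, 0.998, 0.003], [0.998, -0.061, 0.001], [0.001, 0.003, -1.0]]
contact_force: [-0.2, -0.1, 0.2]
grip_width: 0.0004
finger_force: 0.0
```

Request:
{"op": "step_arm", "data": {
  "steps": [0,-0.2,0.01,0,0,0,0,0,-0.3,0.02,0,0,0,0,0,-0.4,0.02,0,0,0,0,0,-0.4,0.02,0,0,0,0]
}}

```text
clock: 32.15
position: [0.561, 0.2171, 0.0412]
tool_rot: [[0.061, 0.998, 0.007], [0.998, -0.061, 0.001], [0.001, 0.007, -1.0]]
contact_force: [6.2, -0.8, -2.2]
grip_width: 0.0008
finger_force: 3.1
```

Request:
{"op": "step_arm", "data": {
  "steps": [0,-0.1,0,0,0,0,0,0,-0.2,0,0,0,0,0,0,-0.2,0,0,0,0,0]
}}

```text
clock: 32.45
position: [0.5611, 0.2171, 0.0414]
tool_rot: [[0.06, 0.998, 0.017], [0.998, -0.06, 0.002], [0.003, 0.017, -1.0]]
contact_force: [17.6, -3.1, -10.1]
grip_width: 0.0005
finger_force: 8.1
```

The shutter is hard against its forward stop. Next, the collar.

Request:
{"op": "step_arm", "data": {
  "steps": [0,0.4,0,0,0,0,0,0,0.4,0,2,0,0,0,0.4,0.4,0,4,0,0,0,0.4,-1.2,-6.8,5,0,0,-1.5,0.4,-1.2,-6.8,5,0,0,-14.2,0.4,-1.2,-6.8,5,0,0,-14.2,0.4,-1.2,-6.8,5,0,0,-14.2,0.4,-1.2,-6.8,5,0,0,-14.2,0.4,-1.2,-6.8,5,0,0,-14.2,0.4,-1.2,-6.8,5,0,0,-14.2,0.4,-1.2,-6.8,5,0,0,-14.2,0.4,-1.2,-6.8,5,0,0,-14.2,0.4,-1.2,-6.8,5,0,0,-14.2,0.4,-1.2,-6.8,5,0,0,-14.2,0.4,-1.2,-6.8,5,0,0,-14.2],
  "newtons": 30
}}

```text
clock: 33.95
position: [0.523, 0.0471, 0.1654]
tool_rot: [[0.964, 0.268, -0.0], [0.268, -0.964, 0.0], [-0.0, -0.0, -1.0]]
contact_force: [-0.2, 0.8, 0.1]
grip_width: 0.037
finger_force: 0.0
```

Run:
```python
from h import *
s=read_state(); print(s["position"],s["tool_rot"][:2,0])
k=cal("wrist"); p,d=vision.read_camera("wrist"); C=cloud("wrist",d,k); cv2.imwrite("pics/w10.png",p)
for z in((.05,.075),(.06,.07)):
  B=box(C,.527,.046,.035,.03,*z,d); print("collar",len(B),len(B)>5 and rect(B))
B=box(C,.527,.046,.06,.05,.028,.045,d); print(np.percentile(B[:,2],[10,50,90]))
```

```text
[0.52295295 0.04710041 0.16544611] [0.9635389  0.26756797]
collar 761 (array([526.5,  46. ]), array([47.2, 11.3]), 15.5)
collar 734 (array([526.5,  45.9]), array([47.2, 11.3]), 15.4)
[0.028351   0.03241887 0.03524803]
```

View pics/w10.png

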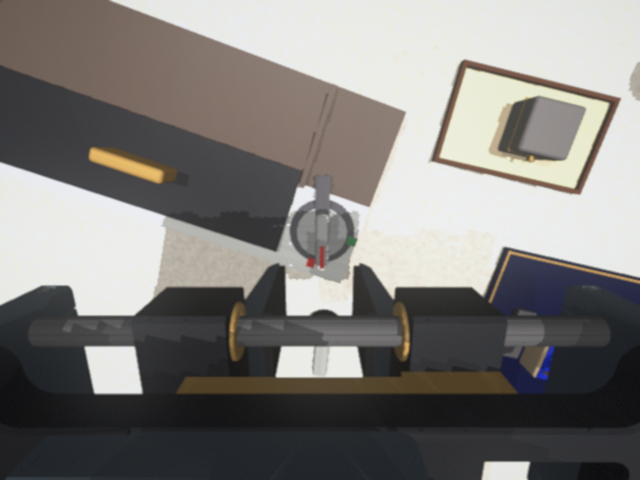

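Request:
{"op": "step_arm", "data": {
  "steps": [0.4,0.12,-0.05,-2,0,0,0,0.4,0.12,-0.05,-4,0,0,0,0.4,0.12,-0.05,-4.95,0,0,0,0.4,0.12,-0.05,-4.95,0,0,0,0.4,0.12,-0.05,-4.95,0,0,0,0.05,0.12,-0.05,-4.95,0,0,0,0.05,0.12,-0.05,-4.95,0,0,0,0.05,0.12,-0.05,-4.95,0,0,0,0.05,0.12,-0.05,-4.95,0,0,0]
}}

```text
clock: 34.9
position: [0.527, 0.0456, 0.0429]
tool_rot: [[0.964, 0.267, 0.003], [0.267, -0.964, -0.0], [0.002, 0.001, -1.0]]
contact_force: [1.0, -1.5, 5.3]
grip_width: 0.0118
finger_force: 30.0
```

Request:
{"op": "step_arm", "data": {
  "steps": [0.05,0,0,0,0,0,1.2,0.05,0,0,0,0,0,2.4,0.05,0,0,0,0,0,3.6,0.05,0,0,0,0,0,4.8,0.05,0,0,0,0,0,6,0.05,0,0,0,0,0,7.2,0.05,0,0,0,0,0,8.4,0.05,0,0,0,0,0,9.6,0.05,0,0,0,0,0,10.8,0.05,0,0,0,0,0,12,0.05,0,0,0,0,0,13.2,0.05,0,0,0,0,0,14.2,0.05,0,0,0,0,0,14.2,0.05,0,0,0,0,0,14.2,0.05,0,0,0,0,0,14.2]
}}

```text
clock: 36.4
position: [0.5267, 0.0459, 0.0429]
tool_rot: [[0.062, 0.998, 0.002], [0.998, -0.062, 0.0], [0.0, 0.002, -1.0]]
contact_force: [-1.0, 0.2, 6.3]
grip_width: 0.0121
finger_force: 30.0
```

Tool yaw is 86.4°. I'll release, back off and check.

Request:
{"op": "step_arm", "data": {
  "steps": [0.4,0,0,0,0,0,0,0.4,0,0,0,0,0,0,0.4,0,0,0,0,0,0,0.4,0,0,2,0,0,0,0.4,0,0,4,0,0,0,0.4,0,0,6,0,0,0,0.4,-3,-2,7,0,0,-6,0.4,-3,-2,7,0,0,-14,0.4,-3,-2,7,0,0,-14,0.4,-3,-2,7,0,0,-14,0.4,-3,-2,7,0,0,-14,0.4,-3,-2,7,0,0,-14,0.4,-3,-2,7,0,0,-14,0.4,-3,-2,7,0,0,-14,0.4,-3,-2,7,0,0,-14]
}}

```text
clock: 37.9
position: [0.451, -0.0042, 0.2165]
tool_rot: [[0.959, 0.283, -0.0], [0.283, -0.959, -0.0], [-0.0, -0.0, -1.0]]
contact_force: [1.0, -0.8, 0.1]
grip_width: 0.0363
finger_force: 0.0
```

Run:
```python
from h import *
k=cal("wrist"); p,d=vision.read_camera("wrist"); C=cloud("wrist",d,k); cv2.imwrite("pics/w11.png",p)
B=box(C,.527,.046,.035,.03,.055,.075,d); print("collar",len(B),len(B)>5 and rect(B))
B=box(C,.542,.216,.04,.06,.05,.075,d); print("bar",len(B),len(B)>5 and rect(B))
k=cal("top"); p,d=vision.read_camera("top"); C=cloud("top",d,k); cv2.imwrite("pics/t11.png",cv2.resize(p[130:370,130:460],(792,576)))
for y in(-.31,-.25,-.19):
  B=box(C,.476,y,.05,.025,.052,.066,d); print("pad",len(B),len(B)>5 and rect(B))
B=box(C,.666,-.116,.06,.08,.03,.06,d); print("box",len(B),rect(B),np.median(B[:,2]))
```

```text
collar 650 (array([526.8,  45.7]), array([46.8, 11.9]), 86.5)
bar 1082 (array([544.4, 214.5]), array([60.3, 12. ]), 86.6)
pad 51 (array([ 477.4, -310.4]), array([14.2, 38.5]), 89.8)
pad 45 (array([ 477. , -251.3]), array([36.5, 14.1]), 2.4)
pad 42 (array([ 471.7, -191.6]), array([39.2, 14.5]), 5.1)
box 298 (array([ 667.5, -118.1]), array([45.7, 45.3]), 2.5) 0.043255962108026624
```

View pics/w11.png

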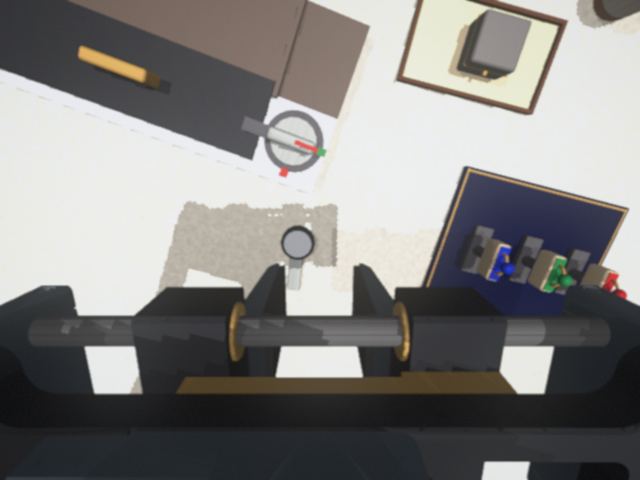

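View pics/t11.png

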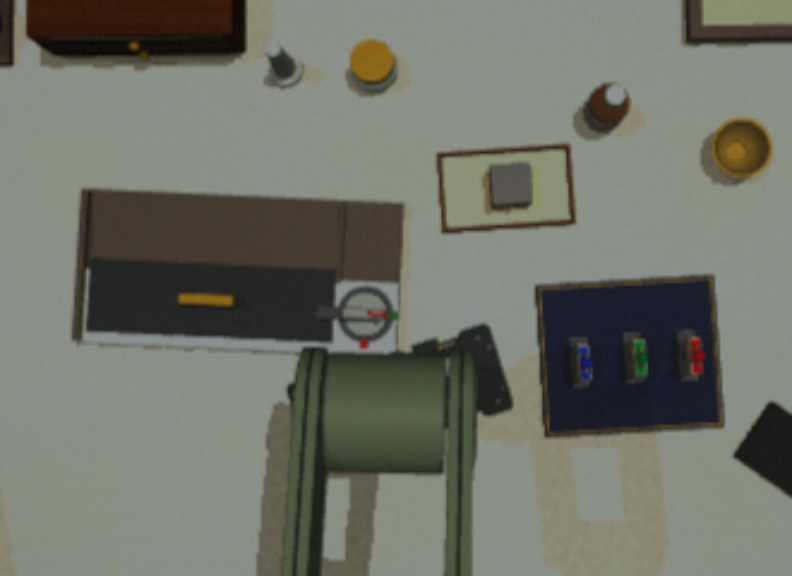

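Everything is in place: three mounts stand on the pad ((580,362), (637,358), (692,355) in the top crop), and the box is in the tray. The shutter is forward, and the pointer is at the green mark with the tongue over the shutter's edge.

```bash
python3 -c "
from workcell import job
print(job.hand_in())"
```

```text
the job is handed in; nothing more can be done
None
```

The job is handed in: the grey box is flat in the tray, the ruby, emerald and sapphire mounts stand upright on the pad, the shutter is fully forward, and the collar pointer is at the green locked mark; the pearl mount and red box were not in this run.

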